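Seat a machined block in the corner of an inspection fixture

TASK

Get the aluminium block located for measuring: push it across the dark base plate until its long side is flush against the bright steel rail, and only then push it along the rail until its end is right up against the red stop, so that it finishes touching both. Only push it, with the outside of the fingers: do not take it between the fingers, lift it or tip it, leave everything else on the plate and the bench where it is, and finish with the hand clear.

Things in the scene. Friction and masses are not known exactly. Their poses are not given: they have to be found in the camera images.
- workpiece: The loose machined aluminium block, 0.27 to 0.49 kg, 48 mm along its own x, 80 mm along its own y, 36 mm tall, with a black bore (28 mm) and four small black holes marked on its flat top. It lies flat on the base plate between the stop and the V-block, turned by up to about 20 degrees against the rail. Origin: centre of its underside.
- fixture: The fixture: a dark steel base plate fixed to the bench, 230 mm along its x, 480 mm along its y, 12 mm thick, with a bright steel rail fixed along its whole far (+x) edge. The rail is 25 mm thick and its top is 30 mm above the plate; its straight working face looks to the fixture's -x and lies 85 mm in +x from the origin. Origin: centre of the plate's underside, on the bench; z up. The plate's position and turn differ from run to run.
- stop: The red end stop, fixed on the plate against the rail, at the left (+y) or the right (-y) end of it from run to run: 52 mm along x, 24 mm along y, 30 mm tall, with a black thumb screw (18 mm diameter, 14 mm tall) on top. It is square with the fixture (same axes). Its working face is the one 12 mm from its centre along y that looks to the middle of the plate. Origin: centre of its underside, on the plate's top.
- vblock: Loose steel V-block standing on the plate by the rail, at the end where the red stop is not: 50 x 50 mm, 40 mm tall. Leave alone. Origin: centre of its underside.
- bush: Loose brass bush standing on the near part of the plate, towards one end: 32 mm diameter, 30 mm tall. Leave alone. Origin: centre of its underside.
- plug_gauge: Loose plug gauge standing on the near part of the plate, towards the other end: 24 mm diameter steel with a blue grip, 50 mm tall. Leave alone. Origin: centre of its underside.
- micrometer: Loose blue outside micrometer lying on the bench to the left of the fixture, about 120 x 65 mm, 16 mm thick. Leave alone. Origin: on the bench, under its spindle, midway between the two arms of its frame.
- screwdriver: Loose screwdriver lying on the bench to the right of the fixture, about 200 mm long. Leave alone. Origin: under its middle.
Things that resemble listed ones, but are neither listed nor needed, are in the scene too. Of the things shaped like the workpiece, the aluminium one is meant.

How it is judged:
On the way, in this order (a step that is already met when the one before it is completed fails the run):
1. the block's long side lies along the rail (gap under 3.5 mm, turned less than 0.06 rad) while its end is still more than 15 mm from the red stop (x of workpiece in the frame of fixture above 0.0575 m and angle between the y axis of workpiece and the y axis of fixture, either way round below 0.06 rad and (y of workpiece in the frame of stop above 0.067 m or y of workpiece in the frame of stop below -0.067 m)), for 0.1 s.
2. the block's end has come up to the red stop (gap under 3 mm), its side still along the rail ((y of workpiece in the frame of stop between 0.048 and 0.055 m or y of workpiece in the frame of stop between -0.055 and -0.048 m) and x of workpiece in the frame of fixture above 0.0565 m), for 0.1 s.
At the end, for the whole second after the job is handed in: The block lies flat and at rest on the plate, its long side within 2.5 mm of the rail and turned less than 0.035 rad from it, its end within 2.5 mm of the red stop's face (x of workpiece in the frame of fixture between 0.0585 and 0.0645 m and (y of workpiece in the frame of stop between 0.048 and 0.0545 m or y of workpiece in the frame of stop between -0.0545 and -0.048 m) and angle between the y axis of workpiece and the y axis of fixture, either way round below 0.035 rad and z of workpiece in the frame of fixture between 0.009 and 0.015 m and angle between workpiece's own z axis and vertical below 0.05 rad and linear speed of workpiece below 0.01 m/s); the robot touches nothing.
It fails at once if the block is lifted or tipped (6 mm off the plate or 0.15 rad) (z of workpiece in the frame of fixture above 0.018 m or angle between workpiece's own z axis and vertical above 0.15 rad).
It fails at once if the block is taken between the fingers (the grasp point is inside the block's outline, below its top) (x of the grasp point in the frame of workpiece between -0.019 and 0.019 m and y of the grasp point in the frame of workpiece between -0.035 and 0.035 m and z of the grasp point in the frame of workpiece between -0.02 and 0.034 m).
It fails at once if another loose thing is moved more than 10 mm (distance of any of vblock, bush, plug_gauge, micrometer, screwdriver from where it was at the start of the episode above 0.01 m).
It also fails if it takes over 51 s, if anything falls off the work surface, if the arm or the gripper's body presses on something with over 40 N, if the wrist force passes 120 N, or if a joint passes its speed limit or range.

ROBOT

A 6-joint arm with a two-finger parallel gripper is mounted at the origin on the work surface. World frame = base frame: x ahead of the robot, y to its left, z up, the work surface at z = 0. Lengths are in m, angles in rad, forces in N, time in s.
With the tool pointing down it reaches from about 0.3 to 0.775 m from the base axis. Payload 14.6 kg.
Tool frame: the origin (TCP) lies on the centre line of the jaws, within the pads' length; the fingertips stand 25 mm ahead of it and the grasp point (between the pads) lies 6 mm ahead of it (ctrl.tip_reach is the distance from the TCP to the fingertips, in m); z points along the fingers, y is the line along which they close (so a half turn about z gives the same grasp; the last joint's range is limited). The gripper opens to 94 mm and grips with 3 to 60 N. Pads are 16 mm wide; open, the fingers measure 119 mm over their backs; the gripper's body (75 mm by 177 mm) begins 78 mm behind the grasp point.
Start: joints at [1.246, 0.3, 1.521, -0, 1.321, -0.067], TCP at [0.14, 0.532, 0.23] pointing down, gripper open.
Joint ranges: [-3.03, 3.03], [-0.79, 2.21], [0.23, 2.52], [-1.04, 4.18], [0, 3.07], [-2.55, 2.55]. Speed limits (rad/s): [2.22, 2.22, 2.57, 3.14, 3.14, 3.14].

INTERFACE

Orientations are given as [roll, pitch, yaw] about the fixed x, y, z axes, in that order (R = Rz(yaw) Ry(pitch) Rx(roll)).
In Python, from station import ctrl gives the robot as it stands. The module is installed in compiled form; this text tells all that it offers.
- The arm moves only by the tool apply_moves, never from a script. Its argument "deltas" is a list of rows, each a list of 7 numbers: the closure in counts, from 0 (fully open) to 255 (shut), then the shift along the world's x, y, z in cm, then the turn, a rotation vector about the world's x, y, z in rad. In form: [[jaw, tx, ty, tz, ax, ay, az], ...]. A call has 1 to 10 rows; each row shifts and turns the commanded pose from where the row before left it; what a row does not reach is not made up. A row lasts 1/10 s, in which the tool goes at most 50 mm and 8.59 degrees, less where a joint would pass 70% of its speed; a pose out of reach is approached as far as the arm can. A call with a gripper value outside its range is refused whole. The fingers move at their own pace and stop on an object; "grip_force" is the grip in N (left out, the last holds). Time passes only in rows, so rows that do not move let the fingers close. It gives the time, the measured TCP pose, the force, the opening and the grip force at its end, in the units of the state.
- ctrl.get_obs(): the state, without advancing time (a new reading comes with each control period).
- ctrl.camera(name): name is "side" or "top"; returns a dict with "img" (400x640x3 uint8, red, green, blue), "K" (3x3 intrinsics, pixels), "pose" (4x4, takes a point from camera to world coordinates). Camera axes: x right, y up, looking along -z (the intrinsics and any distortion apply to the point x, -y, -z); pixel columns grow to the right and rows downward; lengths in m; the calibration is good to about 2 mm. A picture is of the moment at which its call begins. There is no depth.
- ctrl.hand_in(): hands the job in; it is judged then, once.
The state is a dict: "time_s": time; "qpos": joint angles; "joint_vel": joint speeds; "tau": joint torques, N m; "ee_pos": TCP position; "eef_rot": TCP orientation; "force": force on the tool from outside, world axes, zero at the start; "moment": the same for the moment, N m; "grip_width": finger opening in m; "grip_force": force on a finger pad.
Only numpy, scipy, OpenCV 4.12 (cv2) and the standard library are available. Lean on these libraries where they do the work, as an engineer would, in place of code of your own. Each camera call takes 0.05 s, during which the arm holds its last target. There are 200 camera calls.

## Working session

There is one attempt and no reset: what is moved stays moved. The work goes in short steps, Python scripts to look and compute and a tool call to move; the robot and the scene stay as the last step left them, time stands still between calls to the robot, and variables do not carry over. Pictures are saved under pics/ and viewed, at most 10 in all, crops included, and the job is handed in when it is done.

Besides the shell and the picture viewer there is one more tool, called after ">>>" by a JSON object that holds its "op" and its "data". apply_moves: Moves the arm, as the interface text tells. Its arguments: {"type":"object","properties":{"deltas":{"type":"array"},"grip_force":{"type":"number"}},"required":["deltas"]}

```bash
mkdir -p pics; python3 - <<'E'
from station import ctrl
import cv2,numpy as np
o=ctrl.get_obs();print({k:np.round(v,3) for k,v in o.items()},ctrl.tip_reach)
for n in("top","side"):
    c=ctrl.camera(n);cv2.imwrite(f"pics/{n}0.png",c["img"][:,:,::-1]);print(n,c["K"],np.round(c["pose"],3),c.keys())
E
```

```text
{'time_s': np.float64(0.0), 'qpos': array([ 1.246,  0.3  ,  1.522,  0.   ,  1.321, -0.067]), 'joint_vel': array([ 0.001, -0.   ,  0.   , -0.001,  0.001,  0.   ]), 'tau': array([-0.0000e+00, -5.3181e+01, -3.5274e+01,  7.1000e-02,  2.4000e-02,
       -0.0000e+00]), 'ee_pos': array([0.14 , 0.532, 0.23 ]), 'eef_rot': array([-3.14 , -0.   ,  2.884]), 'force': array([ 0.451, -0.015,  0.162]), 'moment': array([-0.026,  0.002, -0.014]), 'grip_force': np.float64(0.0), 'grip_width': np.float64(0.094)} 0.025
top [[369.35180154   0.         320.26299349]
 [  0.         369.35180154 200.22245475]
 [  0.           0.           1.        ]] [[ 0.028  0.999 -0.04   0.452]
 [-0.999  0.027 -0.021 -0.015]
 [-0.02   0.04   0.999  1.13 ]
 [ 0.     0.     0.     1.   ]] dict_keys(['img', 'K', 'pose'])
side [[442.13705969   0.         322.95435075]
 [  0.         442.13705969 195.94699949]
 [  0.           0.           1.        ]] [[ 0.93   0.212 -0.301  0.18 ]
 [-0.369  0.564 -0.739 -0.826]
 [ 0.013  0.798  0.602  0.712]
 [ 0.     0.     0.     1.   ]] dict_keys(['img', 'K', 'pose'])
```

View pics/top0.png

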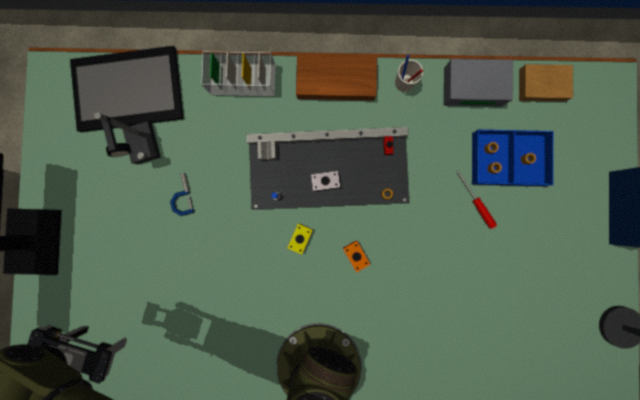

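View pics/side0.png

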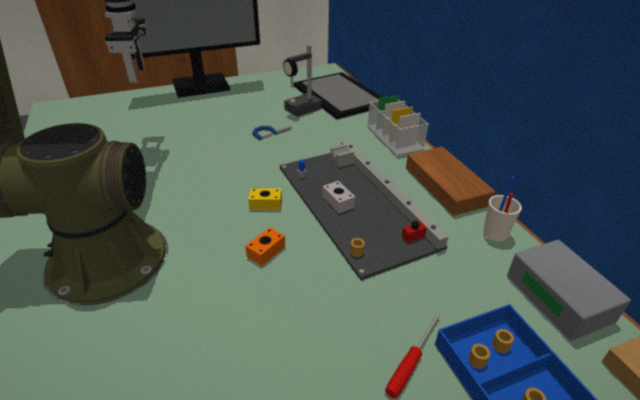

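The top view shows the fixture plate at about (328,168). The red stop is at (389,145), at the right (-y) end. The V-block is at (266,149), the bush at (388,194) and the plug gauge at (277,196).
Candidates for the workpiece are the grey block on the plate (325,181), the yellow block (301,239) and the orange block (357,256). Only the grey one is aluminium, so I choose that and check it in a crop while measuring.

```bash
cat > h.py <<'E'
from station import ctrl
import cv2,numpy as np
def cast(c,uv,z):
    uv=np.atleast_2d(np.asarray(uv,float)); K=c["K"];P=c["pose"]
    d=np.c_[(uv[:,0]-K[0,2])/K[0,0],-(uv[:,1]-K[1,2])/K[1,1],-np.ones(len(uv))]@P[:3,:3].T
    return P[:3,3]+d*((z-P[2,3])/d[:,2])[:,None]
def biggest(m,near=None):
    cs,_=cv2.findContours(m.astype(np.uint8),cv2.RETR_EXTERNAL,cv2.CHAIN_APPROX_NONE)
    return max(cs,key=cv2.contourArea)
def rect(c,cnt,z,off,s):
    w=cast(c,cnt.reshape(-1,2)/s+off,z)[:,:2]
    (x,y),(a,b),t=cv2.minAreaRect((w*1000).astype(np.float32))
    if a<b: a,b,t=b,a,t+90
    return np.round([x,y,a,b,(t+90)%180-90],1)  # mm, long-axis angle deg from x
E
python3 - <<'E'
from h import *
c=ctrl.camera("top");s=6
x0,y0,x1,y1=240,120,418,216
im=c["img"][y0:y1,x0:x1]
big=cv2.resize(im,None,fx=s,fy=s,interpolation=cv2.INTER_CUBIC)
off=np.array([x0-.5+.5/s,y0-.5+.5/s])
def at(b,u0,v0,u1,v1):
    m=np.zeros(b.shape,bool);r=[int((v-o)*s) for v,o in((u0,x0),(v0,y0),(u1,x0),(v1,y0))]
    m[r[1]:r[3],r[0]:r[2]]=b[r[1]:r[3],r[0]:r[2]];return m
g=big.astype(int);hsv=cv2.cvtColor(big,cv2.COLOR_RGB2HSV)
gray=g.mean(2)
print("block",rect(c,biggest(at(gray>115,305,165,346,196)),.048,off,s))
print("vblock",rect(c,biggest(at(gray>95,255,141,278,162)),.052,off,s))
red=(g[:,:,0]>90)&(g[:,:,1]<60)
print("stop",rect(c,biggest(at(red,378,132,400,160)),.042,off,s))
# rail inner edge and near plate edge: strongest gradient per column
gy=np.gradient(cv2.GaussianBlur(gray,(0,0),4),axis=0)
E=[]
for u in range(285,375,2):
    j=int((u-x0)*s); col=gy[:int(30*s),j]; E.append([j,np.argmin(col)])
w=cast(c,np.array(E)/s+off,.042)[:,:2]
l=cv2.fitLine((w*1000).astype(np.float32),cv2.DIST_HUBER,0,.01,.01).ravel();print("rail top inner edge",l,"ang",np.degrees(np.arctan2(l[0],l[1])))
bl=(hsv[:,:,2]>60)&(hsv[:,:,0]>100)&(hsv[:,:,0]<130)&(hsv[:,:,1]>120)
print("plug",rect(c,biggest(at(bl,268,188,288,204)),.062,off,s))
br=(g[:,:,0]-g[:,:,2]>40)&(g[:,:,1]>50)
print("bush",rect(c,biggest(at(br,380,186,396,204)),.042,off,s))
cv2.imwrite("pics/crop1.png",cv2.resize(big,None,fx=.7,fy=.7)[:,:,::-1])
E
```

```text
block [554.1  -4.9  80.3  48.2 -80.7]
vblock [641.  174.   62.1  51.4 -88.6]
stop [ 665.5 -189.4   52.2   25.     2.6]
rail top inner edge [ 7.1518779e-02 -9.9743927e-01  6.7814404e+02  6.0535860e+00] ang 175.89877
plug [507.3 141.   20.6  17.5 -81.3]
bush [ 520.7 -188.7   33.7   32.8  -43.5]
```

View pics/crop1.png

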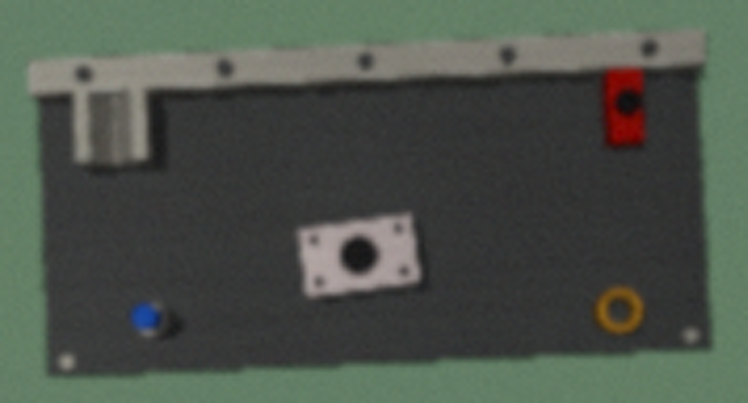

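The crop confirms the bare aluminium block with the black bore and four holes, on the plate at crop (359,255). It is turned about 5° against the rail. The red stop is at (625,108) and the way to the rail is clear. I'll approach behind the block at height, with the jaws part closed and the tool y axis along the rail.

>>> {"op": "apply_moves", "data": {"deltas": [[174, 2.2, -3.38, 0, 0, 0, 0.0206], [174, 2.2, -3.38, 0, 0, 0, 0.0206], [174, 2.2, -3.38, 0, 0, 0, 0.0206], [174, 2.2, -3.38, 0, 0, 0, 0.0206], [174, 2.2, -3.38, 0, 0, 0, 0.0206], [174, 2.2, -3.38, 0, 0, 0, 0.0206], [174, 2.2, -3.38, 0, 0, 0, 0.0206], [174, 2.2, -3.38, 0, 0, 0, 0.0206]]}}

```text
time_s: 0.95
ee_pos: [0.3167, 0.2599, 0.2304]
eef_rot: [3.142, 0.0, 3.05]
force: [0.9, 0.2, -0.2]
grip_width: 0.0333
grip_force: 0.0
```

>>> {"op": "apply_moves", "data": {"deltas": [[174, 2.2, -3.38, 0, 0, 0, 0.0206], [174, 2.2, -3.38, 0, 0, 0, 0.0206], [174, 2.2, -3.38, 0, 0, 0, 0.0206], [174, 2.2, -3.38, 0, 0, 0, 0.0206], [174, 2.2, -3.38, 0, 0, 0, 0.0206], [174, 2.2, -3.38, 0, 0, 0, 0.0206], [174, 2.2, -3.38, 0, 0, 0, 0.0206], [174, 2.2, -3.38, 0, 0, 0, 0.0206], [174, 0, 0, 0, 0, 0, 0]]}}

```text
time_s: 1.85
ee_pos: [0.4935, -0.0121, 0.2298]
eef_rot: [-3.141, -0.001, -3.073]
force: [-0.4, -0.0, -0.3]
grip_width: 0.0298
grip_force: 0.0
```

>>> {"op": "apply_moves", "data": {"deltas": [[174, 0, 0, -4, 0, 0, 0.003], [174, 0, 0, -4, 0, 0, 0], [174, 0, 0, -4, 0, 0, 0], [174, 0, 0, -3.5, 0, 0, 0], [174, 0, 0, -2, 0, 0, 0], [174, 0, 0, -1, 0, 0, 0], [174, 0, 0, 0, 0, 0, 0], [174, 0, 0, 0, 0, 0, 0]]}}

```text
time_s: 2.65
ee_pos: [0.4927, -0.0088, 0.0464]
eef_rot: [-3.141, 0.001, -3.067]
force: [0.3, 0.5, 0.7]
grip_width: 0.0297
grip_force: 0.0
```

```bash
python3 - <<'E'
from h import *
c=ctrl.camera("side");cv2.imwrite("pics/s1.png",cv2.resize(c["img"][120:290,230:470],None,fx=3,fy=3)[:,:,::-1])
E
```

```text
(no output)
```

View pics/s1.png

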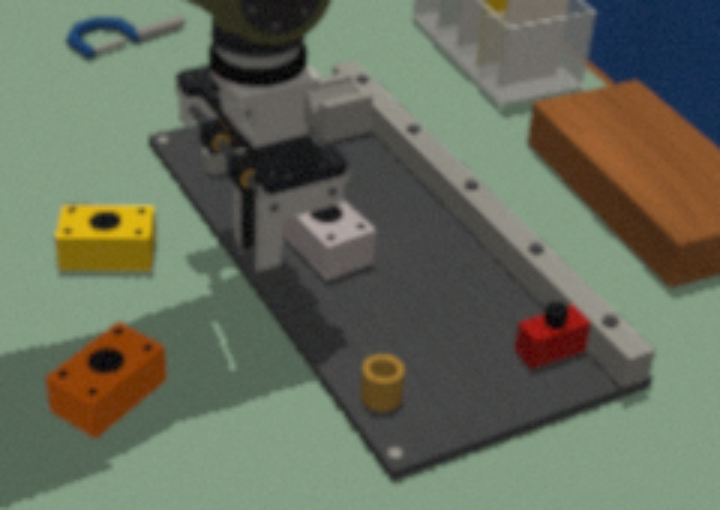

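The crop shows the fingers just behind the near long side of the block, clear of it and of everything else. Now I'll push toward the rail.

>>> {"op": "apply_moves", "data": {"deltas": [[174, 1.2, 0.086, 0, 0, 0, 0], [174, 1.2, 0.086, 0, 0, 0, 0], [174, 1.2, 0.086, 0, 0, 0, 0], [174, 1.2, 0.086, 0, 0, 0, 0], [174, 1.2, 0.086, 0, 0, 0, 0], [174, 1.2, 0.086, 0, 0, 0, 0], [174, 1.2, 0.086, 0, 0, 0, 0], [174, 1.2, 0.086, 0, 0, 0, 0], [174, 1.2, 0.086, 0, 0, 0, 0], [174, 0.6, 0.043, 0, 0, 0, 0]]}}

```text
time_s: 3.7
ee_pos: [0.607, -0.0008, 0.0466]
eef_rot: [-3.141, 0.001, -3.067]
force: [-4.0, -0.1, 1.9]
grip_width: 0.0297
grip_force: 1.8
```

>>> {"op": "apply_moves", "data": {"deltas": [[174, 0.4, 0.028, 0, 0, 0, 0], [174, 0.3, 0.021, 0, 0, 0, 0], [174, 0, 0, 0, 0, 0, 0], [174, 0, 0, 0, 0, 0, 0]]}}

```text
time_s: 4.1
ee_pos: [0.6133, -0.0003, 0.0455]
eef_rot: [-3.142, 0.001, -3.067]
force: [-0.2, -0.3, -0.8]
grip_width: 0.0298
grip_force: 0.0
```

>>> {"op": "apply_moves", "data": {"deltas": [[174, 0.2, 0.014, 0, 0, 0, 0], [174, 0.2, 0.014, 0, 0, 0, 0], [174, 0.2, 0.014, 0, 0, 0, 0], [174, 0, 0, 0, 0, 0, 0]]}}

```text
time_s: 4.5
ee_pos: [0.6195, 0.0001, 0.0454]
eef_rot: [-3.142, 0.0, -3.067]
force: [0.5, -0.7, 0.1]
grip_width: 0.03
grip_force: 0.0
```

>>> {"op": "apply_moves", "data": {"deltas": [[174, 0.1, 0.007, 0, 0, 0, 0], [174, 0.1, 0.007, 0, 0, 0, 0]]}}

```text
time_s: 4.7
ee_pos: [0.6212, 0.0002, 0.0454]
eef_rot: [-3.142, -0.0, -3.067]
force: [-2.3, 0.7, 1.6]
grip_width: 0.0298
grip_force: 1.5
```

>>> {"op": "apply_moves", "data": {"deltas": [[174, 0.1, 0.007, 0, 0, 0, 0]]}}

```text
time_s: 4.8
ee_pos: [0.6222, 0.0003, 0.0454]
eef_rot: [3.142, -0.0, -3.067]
force: [-1.6, 0.1, 0.9]
grip_width: 0.0298
grip_force: 1.4
```

>>> {"op": "apply_moves", "data": {"deltas": [[174, 0.1, 0.007, 0, 0, 0, 0], [174, 0.05, 0.004, 0, 0, 0, 0]]}}

```text
time_s: 5.0
ee_pos: [0.6234, 0.0004, 0.0454]
eef_rot: [3.141, -0.001, -3.067]
force: [-8.5, 0.5, 5.4]
grip_width: 0.03
grip_force: 4.5
```

>>> {"op": "apply_moves", "data": {"deltas": [[174, 0.1, 0.007, 0, 0, 0, 0], [174, 0, 0, 0, 0, 0, 0]]}}

```text
time_s: 5.2
ee_pos: [0.6235, 0.0006, 0.0454]
eef_rot: [3.141, -0.004, -3.067]
force: [-14.9, 0.9, 9.4]
grip_width: 0.0299
grip_force: 7.3
```

```bash
python3 - <<'E'
from h import *
o=ctrl.get_obs();print(o["force"],o["ee_pos"])
c=ctrl.camera("side");cv2.imwrite("pics/s2.png",cv2.resize(c["img"][120:270,290:450],None,fx=4,fy=4,interpolation=cv2.INTER_CUBIC)[:,:,::-1])
E
```

```text
[-14.90584539   0.94121633   9.37746693] [6.23539265e-01 5.71190554e-04 4.54176704e-02]
```

View pics/s2.png

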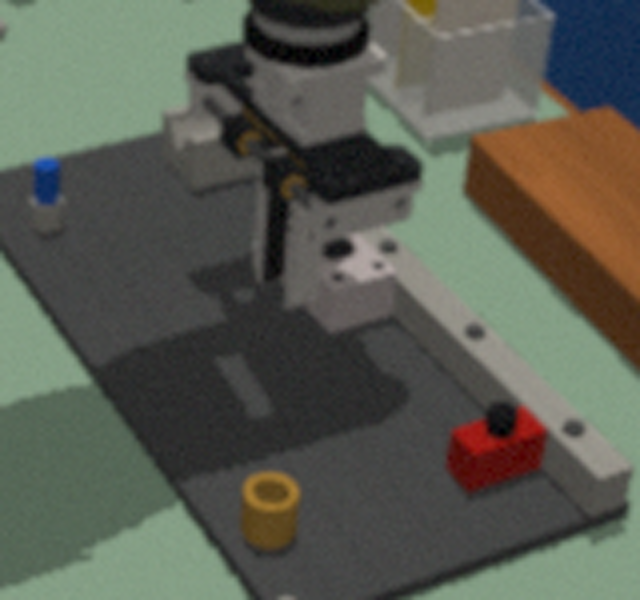

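The crop shows the block's long side up against the rail, at (355,285), well short of the stop at (495,450). The force rise to 15 N confirms contact. Next I'll back off, close the fingers and go round to the +y end.

>>> {"op": "apply_moves", "data": {"deltas": [[174, -0.5, -0.036, 0, 0, 0, 0], [174, -1.5, -0.107, 0, 0, 0, 0], [174, -2.0, -0.143, 0, 0, 0, 0], [255, -0.134, 1.87, 0, 0, 0, 0], [255, -0.134, 1.87, 0, 0, 0, 0], [255, -0.134, 1.87, 0, 0, 0, 0], [255, -0.134, 1.87, 0, 0, 0, 0], [255, 0, 0, 0, 0, 0, 0], [255, 0, 0, 0, 0, 0, 0]]}}

```text
time_s: 6.15
ee_pos: [0.5795, 0.0723, 0.0455]
eef_rot: [-3.142, 0.001, -3.066]
force: [0.2, 0.0, -0.1]
grip_width: 0.0004
grip_force: 0.0
```

```bash
cat > m.py <<'E'
from h import *
def meas(nm=None):
    c=ctrl.camera("top");s=6;x0,y0,x1,y1=285,120,418,216
    big=cv2.resize(c["img"][y0:y1,x0:x1],None,fx=s,fy=s,interpolation=cv2.INTER_CUBIC)
    if nm: cv2.imwrite(nm,big[:,:,::-1])
    o=ctrl.get_obs();p=o["ee_pos"]*1000;n=np.array([.9974,.0715]);e=np.array([-.0715,.9974])
    print("tool n,e",p[:2]@n,p[:2]@e,p[2],o["force"],o["grip_width"])
E
python3 -c "from m import *;meas('pics/t2.png')"
```

```text
tool n,e 583.173618293147 30.256692057807303 45.48612091847004 [-0.17127408  0.69512591 -0.42628936] 0.0004677962956602593
```

View pics/t2.png

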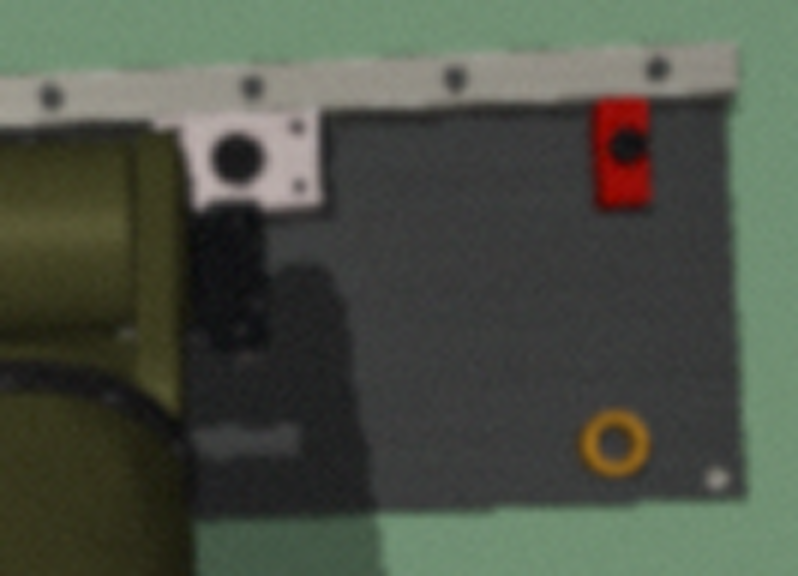

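The crop shows the block parallel to the rail, with its bore at (238,158) and its free end at 322. The stop face is at 594, so the gap is about 135 mm. I'll move in beside its +y end.

>>> {"op": "apply_moves", "data": {"deltas": [[255, 1.39, 0.1, 0, 0, 0, 0], [255, 1.39, 0.1, 0, 0, 0, 0], [255, 1.39, 0.1, 0, 0, 0, 0], [255, 1.39, 0.1, 0, 0, 0, 0], [255, 1.38, 0.1, 0, 0, 0, 0], [255, 0, 0, 0, 0, 0, 0]]}}

```text
time_s: 6.8
ee_pos: [0.6497, 0.0764, 0.0452]
eef_rot: [-3.142, 0.001, -3.068]
force: [-0.7, -0.4, -0.3]
grip_width: 0.0003
grip_force: 0.0
```

>>> {"op": "apply_moves", "data": {"deltas": [[255, 0.072, -1.0, 0, 0, 0, 0], [255, 0.06, -0.8, 0, 0, 0, 0], [255, 0.036, -0.5, 0, 0, 0, 0], [255, 0, 0, 0, 0, 0, 0]]}}

```text
time_s: 7.2
ee_pos: [0.6503, 0.0533, 0.0456]
eef_rot: [-3.141, 0.0, -3.068]
force: [-0.0, 0.1, 0.4]
grip_width: 0.0003
grip_force: 0.0
```

>>> {"op": "apply_moves", "data": {"deltas": [[255, 0.057, -0.8, 0, 0, 0, 0], [255, 0.057, -0.8, 0, 0, 0, 0], [255, 0.057, -0.8, 0, 0, 0, 0], [255, 0.057, -0.8, 0, 0, 0, 0], [255, 0.057, -0.8, 0, 0, 0, 0]]}}

```text
time_s: 7.7
ee_pos: [0.6532, 0.014, 0.0456]
eef_rot: [3.141, -0.0, -3.067]
force: [-3.0, 4.5, 2.8]
grip_width: 0.0005
grip_force: 2.5
```

```bash
python3 -c "from m import *;meas('pics/t3.png')"
```

```text
tool n,e 652.5745604088384 -33.99321452610661 45.55235045565962 [-1.48516365  2.01798741  1.35295206] 0.0005391757972291566
```

View pics/t3.png

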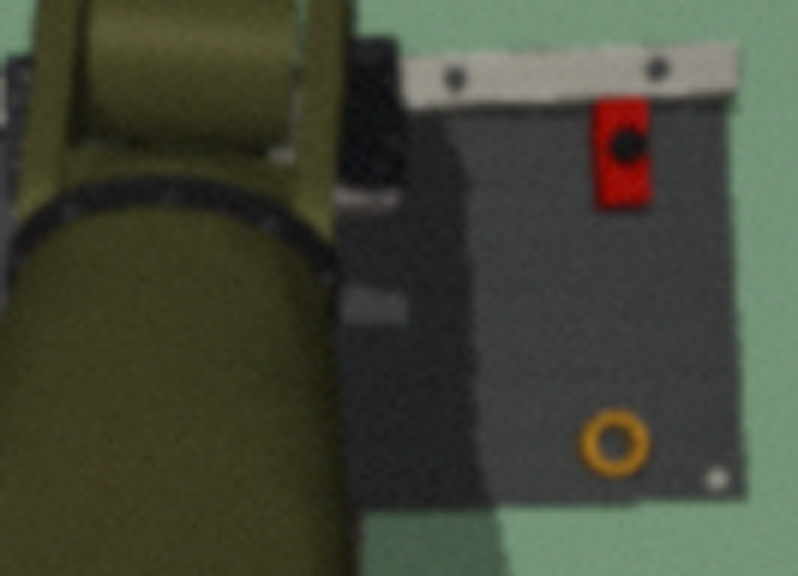

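The hand hides most of the block, but its near edge shows at (368,197), still parallel to the rail. The forces are small, and the x component holds it against the rail. Continuing.

>>> {"op": "apply_moves", "data": {"deltas": [[255, 0.057, -0.8, 0, 0, 0, 0], [255, 0.057, -0.8, 0, 0, 0, 0], [255, 0.057, -0.8, 0, 0, 0, 0], [255, 0.057, -0.8, 0, 0, 0, 0], [255, 0.057, -0.8, 0, 0, 0, 0]]}}

```text
time_s: 8.25
ee_pos: [0.656, -0.0257, 0.0455]
eef_rot: [3.141, -0.0, -3.067]
force: [-2.0, 5.3, 3.1]
grip_width: 0.0004
grip_force: 2.5
```

>>> {"op": "apply_moves", "data": {"deltas": [[255, 0.057, -0.8, 0, 0, 0, 0], [255, 0.057, -0.8, 0, 0, 0, 0], [255, 0.057, -0.8, 0, 0, 0, 0], [255, 0.057, -0.8, 0, 0, 0, 0], [255, 0.04, -0.5, 0, 0, 0, 0]]}}

```text
time_s: 8.75
ee_pos: [0.6587, -0.063, 0.0455]
eef_rot: [3.141, -0.0, -3.067]
force: [-3.1, 5.3, 3.6]
grip_width: 0.0007
grip_force: 2.9
```

>>> {"op": "apply_moves", "data": {"deltas": [[255, 0.03, -0.4, 0, 0, 0, 0], [255, 0.03, -0.4, 0, 0, 0, 0], [255, 0.02, -0.3, 0, 0, 0, 0], [255, 0.01, -0.2, 0, 0, 0, 0]]}}

```text
time_s: 9.15
ee_pos: [0.6596, -0.0756, 0.0455]
eef_rot: [3.141, -0.0, -3.067]
force: [-1.7, 5.1, 3.4]
grip_width: 0.0007
grip_force: 2.5
```

```bash
python3 -c "from m import *;meas('pics/t4.png')
c=ctrl.camera('side');cv2.imwrite('pics/s4.png',cv2.resize(c['img'][150:270,300:460],None,fx=4.5,fy=4.5,interpolation=cv2.INTER_CUBIC)[:,:,::-1])"
```

```text
tool n,e 652.493466641231 -122.86066427174742 45.49647879303405 [-2.00492776  2.92894057  2.40034897] 0.0002940592144836802
```

View pics/s4.png

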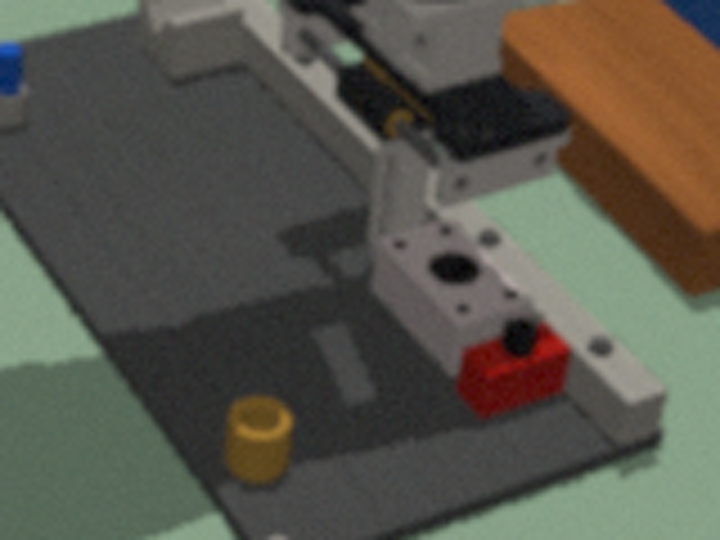

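The block at (450,290) lies along the rail, with its end only a few mm from the stop at (515,365). I'll close the gap gently.

>>> {"op": "apply_moves", "data": {"deltas": [[255, 0.014, -0.2, 0, 0, 0, 0], [255, 0.014, -0.2, 0, 0, 0, 0]]}}

```text
time_s: 9.45
ee_pos: [0.6599, -0.0795, 0.0454]
eef_rot: [3.141, -0.0, -3.067]
force: [-2.1, 4.3, 1.6]
grip_width: 0.0002
grip_force: 2.3
```

>>> {"op": "apply_moves", "data": {"deltas": [[255, 0.007, -0.1, 0, 0, 0, 0], [255, 0.007, -0.1, 0, 0, 0, 0]]}}

```text
time_s: 9.65
ee_pos: [0.6601, -0.0816, 0.0454]
eef_rot: [3.141, -0.0, -3.067]
force: [-2.0, 4.3, 3.2]
grip_width: 0.0006
grip_force: 2.4
```

>>> {"op": "apply_moves", "data": {"deltas": [[255, 0.007, -0.1, 0, 0, 0, 0], [255, 0.007, -0.1, 0, 0, 0, 0]]}}

```text
time_s: 9.85
ee_pos: [0.6602, -0.0836, 0.0454]
eef_rot: [3.141, -0.0, -3.067]
force: [-2.1, 4.3, 3.3]
grip_width: 0.0005
grip_force: 2.4
```

>>> {"op": "apply_moves", "data": {"deltas": [[255, 0.007, -0.1, 0, 0, 0, 0], [255, 0.004, -0.05, 0, 0, 0, 0]]}}

```text
time_s: 10.05
ee_pos: [0.6603, -0.0851, 0.0454]
eef_rot: [3.141, -0.0, -3.067]
force: [-3.4, 4.6, 2.8]
grip_width: 0.0005
grip_force: 2.4
```

>>> {"op": "apply_moves", "data": {"deltas": [[255, 0.004, -0.05, 0, 0, 0, 0], [255, 0.004, -0.05, 0, 0, 0, 0]]}}

```text
time_s: 10.25
ee_pos: [0.6604, -0.086, 0.0454]
eef_rot: [3.141, -0.0, -3.067]
force: [-2.7, 4.9, 3.1]
grip_width: 0.0008
grip_force: 2.5
```

>>> {"op": "apply_moves", "data": {"deltas": [[255, 0.004, -0.05, 0, 0, 0, 0], [255, 0.004, -0.05, 0, 0, 0, 0]]}}

```text
time_s: 10.45
ee_pos: [0.6604, -0.0864, 0.0454]
eef_rot: [3.14, -0.0, -3.067]
force: [-4.1, 10.8, 3.8]
grip_width: 0.0004
grip_force: 5.7
```

Contact with the stop: the force jumped to 11 N. I'll press once more lightly, then withdraw along the rail and lift.

>>> {"op": "apply_moves", "data": {"deltas": [[255, 0.004, -0.05, 0, 0, 0, 0], [255, 0, 0, 0, 0, 0, 0]]}}

```text
time_s: 10.65
ee_pos: [0.6604, -0.0864, 0.0455]
eef_rot: [3.14, -0.001, -3.066]
force: [-4.4, 13.0, 4.9]
grip_width: 0.0006
grip_force: 5.9
```

>>> {"op": "apply_moves", "data": {"deltas": [[255, -0.02, 0.3, 0, 0, 0, 0], [255, -0.12, 1.2, 0, 0, 0, 0], [255, -0.2, 2.0, 0, 0, 0, 0], [255, 0, 0, 4, 0, 0, 0], [255, 0, 0, 4, 0, 0, 0], [255, 0, 0, 4, 0, 0, 0], [255, 0, 4, 4, 0, 0, 0], [255, -2, 4.5, 0, 0, 0, 0], [255, -2, 4.5, 0, 0, 0, 0], [255, -2, 4.5, 0, 0, 0, 0]]}}

```text
time_s: 11.65
ee_pos: [0.5958, 0.1204, 0.2009]
eef_rot: [-3.141, 0.001, -3.067]
force: [0.5, 0.6, 0.4]
grip_width: 0.0005
grip_force: 0.0
```

>>> {"op": "apply_moves", "data": {"deltas": [[255, -2, 4.5, 0, 0, 0, 0], [255, -2, 4.5, 0, 0, 0, 0], [255, -2, 4.5, 0, 0, 0, 0], [255, -2, 4.5, 0, 0, 0, 0], [255, 0, 0, 0, 0, 0, 0], [255, 0, 0, 0, 0, 0, 0]]}}

```text
time_s: 12.25
ee_pos: [0.5162, 0.2992, 0.2007]
eef_rot: [-3.141, 0.0, -3.064]
force: [0.4, -0.3, -0.0]
grip_width: 0.0006
grip_force: 0.0
```

```bash
python3 - <<'E'
from h import *
c=ctrl.camera("top");s=6;x0,y0,x1,y1=285,120,418,216
big=cv2.resize(c["img"][y0:y1,x0:x1],None,fx=s,fy=s,interpolation=cv2.INTER_CUBIC)
cv2.imwrite("pics/t5.png",big[:,:,::-1])
off=np.array([x0-.5+.5/s,y0-.5+.5/s])
g=big.astype(int);gray=g.mean(2);hsv=cv2.cvtColor(big,cv2.COLOR_RGB2HSV)
n=np.array([.9974,.0715]);e=np.array([-.0715,.9974])
m=(gray>100)&(g[:,:,0]>g[:,:,1]+5)&(g[:,:,1]>90)
m=cv2.morphologyEx(m.astype(np.uint8),cv2.MORPH_OPEN,np.ones((9,9)))
r=rect(c,biggest(m),.048,off,s);print("block",r,r[:2]@n,r[:2]@e)
print(ctrl.get_obs()["force"],ctrl.get_obs()["ee_pos"])
E
```

```text
block [ 665.5 -140.7   88.5   52.2  -84.3] 653.7096499999999 -187.91742999999997
[ 0.13721076 -0.30577802 -1.61339616] [0.51682495 0.29809587 0.20073844]
```

View pics/t5.png

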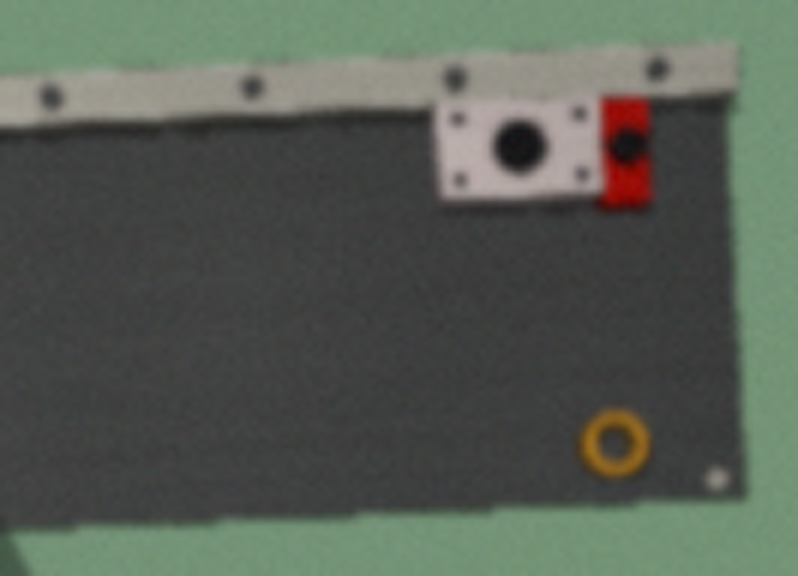

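The block at (520,147) sits flush on the rail and against the red stop at (603,147). Its hole rows slope about 2.8° and the rail about 2.3°, so they agree within what I can read. The hand is clear, so I'm handing in.

```bash
python3 -c "from station import ctrl;print(ctrl.hand_in())"
```

```text
the job is handed in; nothing more can be done
None
```

I pushed the aluminium block flush to the rail, then along it up to the red stop, and handed the job in with the hand clear; contact force and the final picture show it touching both, but the hand-in returned no verdict.

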